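# Seat the handwheel on its drive pin

### The job

The handwheel has been set loosely on the gear unit's upright shaft, but its hub is riding on top of the cross pin. Push the crank handle round with a fingertip until the slot in the hub drops over the pin, then press down on the hub until the wheel sits fully home on the unit. Only push and press: do not lift the wheel, and leave the tools, tray and jar round it where they are.

Things in the scene. Friction and masses are not known exactly. Their poses are not given: they have to be found in the camera images.
- gear_unit: Grey cast gear unit, fixed to the bench; place and yaw vary. Foot 170 (x) x 100 (y) x 10 mm, housing 112 x 84 mm up to 53 mm, round boss 44 mm across up to 75 mm. A lead screw stub leaves the +y side 30 mm up and ends 98 mm from the shaft. Origin on the bench under the axis of the upright steel shaft, which is 15 mm across, ends 122 mm above the bench and does not turn.
- boss_face (a point): Centre of the flat top of the boss, 75 mm above the bench, where the hub's underside rests when the wheel is home; axes as the gear unit's.
- drive_pin (a point): Centre of the steel cross pin, on the shaft axis 82 mm above the bench. The pin is 6 mm thick and 46 mm long and lies along the gear unit's x axis (the long side of its foot). Axes as the gear unit's.
- handwheel: Loose three-spoke aluminium handwheel on the shaft (0.6 mm play all round), about 0.4 kg, 131 mm across. Origin: centre of the hub's underside; z up; x points to the crank. Hub 37 mm across, 50 mm tall, bore 16 mm. Rim: 15 mm bar, 58 mm from the axis, centred 28 mm above the origin, spokes level with it. At the start the origin is 10 mm above the boss face, the hub standing on the pin.
- hub_slot (a point): Middle of the mouth of the slot (same point as the wheel's origin). The slot, 9 mm wide, 12 mm deep, runs across the hub's underside along the wheel's x axis, in line with the crank, so it meets the pin with the crank towards the gear unit's +x or -x. It starts at least 0.5 rad away either way. Over the pin the wheel falls about 3 mm by itself and then turns no further (0.1 rad of play).
- hub_top (a point): Centre of the hub's flat top, 50 mm above the wheel's origin, at the mouth of the bore: the place to press. After the 3 mm fall a snug O-ring inside the hub holds the wheel about 7 mm above the boss face; a firm push of some 5 to 15 N slides it down, and it stays down. The shaft's end remains 3 mm below the hub's top when home. The crank's top stands 32 mm higher, 58 mm to the side.
- crank_handle (a point): Centre of the upright black crank grip, 58 mm from the wheel's axis and 62 mm above the wheel's origin. The grip is round, 17 to 23 mm thick, from 40 to 82 mm above the wheel's origin. A sideways push of 1 to 3 N on it turns the wheel.
- arbor_wrench: Flat steel spanner 40 x 212 x 5 mm lying on the bench, origin under its middle. Bystander.
- driver_a: Screwdriver with orange handle, 27 x 220 x 26 mm, lying on the bench, origin under its middle. Bystander.
- tin_tray: Shallow tin tray 90 x 150 x 20 mm, origin under its middle. Bystander.
- screw_jar: Glass jar of screws, 62 mm across, 80 mm tall, origin under its middle. Bystander.

How it is judged (in metres and radians):
On the way:
1. the wheel is turned until its slot drops over the pin (z of handwheel in the frame of boss_face below 0.0082 m and angle between the x axis of handwheel and the x axis of gear_unit, either way round below 0.15 rad and angle between handwheel's own z axis and vertical below 0.04 rad), for 0.1 s.
At the end, for the whole second after the job is handed in: The handwheel is fully home: the hub's underside within 2 mm of the boss face, centred on the shaft within 4 mm, upright within 0.05 rad, its slot in line with the pin (within 0.15 rad) and at rest (z of handwheel in the frame of boss_face below 0.002 m and horizontal distance between handwheel and boss_face below 0.004 m and angle between handwheel's own z axis and vertical below 0.05 rad and angle between the x axis of handwheel and the x axis of gear_unit, either way round below 0.15 rad and linear speed of handwheel below 0.02 m/s); the robot touches nothing.
It fails at once if the handwheel is lifted (its underside more than 16 mm above the boss face) or tipped more than 0.2 rad (z of handwheel in the frame of boss_face above 0.016 m or angle between handwheel's own z axis and vertical above 0.2 rad).
It fails at once if a spanner, screwdriver, tray or jar near the work is moved more than 30 mm (distance of any of arbor_wrench, driver_a, tin_tray, screw_jar from where it was at the start of the episode above 0.03 m).
It also fails if it takes over 40 s, if anything falls off the work surface, if the arm or the gripper's body presses on something with over 40 N, if the wrist force passes 120 N, or if a joint passes its speed limit or range.

### The arm

A 6-joint arm with a two-finger parallel gripper is mounted at the origin on a cart in front of the work surface, level with it; the furniture and walls round the work are solid. World frame = base frame: x ahead of the robot, y to its left, z up, the work surface at z = 0. Lengths are in mm, angles in rad, forces in N, time in s.
With the tool pointing down it reaches from about 300 to 950 mm from the base axis. Payload 3.1 kg.
Tool frame: the origin (TCP) lies at the very end of the fingers, on their centre line; the grasp point (between the pads) lies 19 mm behind it; z points along the fingers, y is the line along which they close (so a half turn about z gives the same grasp; the last joint's range is limited). The gripper opens to 85 mm and grips with 20 to 120 N. Pads are 22 mm wide; open, the fingers measure 114 mm over their backs; the gripper's body (76 mm by 85 mm) begins 54 mm behind the grasp point. The pads swing forward as they close: fully open they stand 13 mm farther back than shut.
Start: joints at [1.042, 0.308, 1.634, -0, 1.2, -0.07], TCP at [276.821, 560.359, 231.272] pointing down, gripper open.
Joint ranges: [-3.06, 3.06], [-0.79, 1.96], [0.05, 2.63], [-1.19, 4.34], [0.05, 2.64], [-2.94, 2.94]. Speed limits (rad/s): [2.79, 2.79, 3.14, 3.14, 3.14, 3.14].

### API

Orientations are given as a 3x3 rotation matrix whose columns are the frame's x, y, z axes.
In Python, from rig import r gives the robot as it stands.
- The arm moves only by the shell command python3 steer.py 'ROWS' [OPENING] [FORCE]. ROWS is a JSON list of rows, 1 to 10 of them, each written [[dx, dy, dz], turn]: dx, dy, dz in mm, then a turn about the tool's z in rad; each row shifts and turns the commanded pose from where the row before left it, along the tool's axes as they then stand; what a row does not reach is not made up. A row lasts 1/8 s, in which the tool goes at most 62.5 mm and 0.188 rad, less where a joint would pass 70% of its speed; a pose out of reach is approached as far as the arm can. OPENING is the finger opening in mm, set as the command begins (- or left out keeps the last). The fingers move at their own pace and stop on an object; FORCE is the grip in N (left out, the last holds). Time passes only in rows, so rows that do not move let the fingers close. It prints the time, the measured TCP pose, the force, the opening and the grip force at its end. Input that does not fit is refused with a message, and nothing moves.
- r.observe(): the state, without advancing time (a new reading comes with each control period).
- r.grab_frame(name): name is "scene" or "top" or "wrist"; returns a dict with "image" (480x640x3 uint8, red, green, blue), "intrinsics" (3x3 intrinsics, pixels), "k1" (the pictures are not rectified: a ray, as slopes to the right and down, at radius r is drawn at 1 + k1 r^2 times it, then the intrinsics apply), "pose" (4x4, takes a point from camera to world coordinates). Camera axes: x right, y up, looking along -z (the intrinsics and any distortion apply to the point x, -y, -z); pixel columns grow to the right and rows downward; lengths in mm; the calibration is good to about 2 mm. A picture is of the moment at which its call begins. There is no depth.
- r.finish_job(): hands the job in; it is judged then, once.
The state is a dict: "t": time; "q": joint angles; "qd": joint speeds; "tau": joint torques, N m; "eef_pos": TCP position; "tool_rot": TCP orientation; "contact_force": force on the tool from outside, world axes, zero at the start; "ft_torque": the same for the moment, N m; "gripper_width": finger opening in mm; "gripper_force": force on a finger pad.
Only numpy, scipy, OpenCV 4.12 (cv2) and the standard library are available. Lean on these libraries where they do the work, as an engineer would, in place of code of your own. Each camera call takes 0.05 s, during which the arm holds its last target. There are 200 camera calls.

## Working session

There is one attempt and no reset: what is moved stays moved. The work goes in short steps, Python scripts to look and compute and a shell command to move; the robot and the scene stay as the last step left them, time stands still between calls to the robot, and variables do not carry over. Pictures are saved under pics/ and viewed, at most 10 in all, crops included, and the job is handed in when it is done.

```bash
mkdir -p pics; ls; cat > h.py <<'E'
import numpy as np, cv2
from rig import r
def ray(f,u,v):
    K=np.array(f["intrinsics"],float);P=np.array(f["pose"],float)
    d=cv2.undistortPoints(np.array([[[u,v]]],float),K,np.array([f["k1"],0,0,0],float))[0,0]
    return P[:3,3],P[:3,:3]@np.array([d[0],-d[1],-1])
def onz(f,u,v,z):
    o,d=ray(f,u,v);return o+d*(z-o[2])/d[2]
def proj(f,p):
    K=np.array(f["intrinsics"],float);P=np.array(f["pose"],float)
    c=P[:3,:3].T@(np.array(p,float)-P[:3,3]);x=np.array([c[0],-c[1]])/-c[2]
    x=x*(1+f["k1"]*(x@x));return (K@[x[0],x[1],1])[:2]
E
python3 - <<'E'
from h import *
for n in("scene","top"):
    f=r.grab_frame(n);cv2.imwrite(f"pics/{n}0.png",f["image"][:,:,::-1]);print(n,f["k1"],np.round(f["pose"],2).tolist(),np.round(f["intrinsics"]).tolist())
print(r.observe())
E
```

```text
pics
rig.py
steer.py
scene -0.10108222384320646 [[0.79, 0.44, -0.43, 71.7], [-0.62, 0.58, -0.54, -628.51], [0.01, 0.69, 0.73, 959.68], [0.0, 0.0, 0.0, 1.0]] [[507.0, 0.0, 315.0], [0.0, 507.0, 234.0], [0.0, 0.0, 1.0]]
top -0.09484581516843073 [[0.02, 0.99, -0.15, 384.27], [-1.0, 0.02, 0.0, 8.23], [0.01, 0.15, 0.99, 1280.7], [0.0, 0.0, 0.0, 1.0]] [[499.0, 0.0, 328.0], [0.0, 499.0, 234.0], [0.0, 0.0, 1.0]]
{'t': 0.1, 'q': array([ 1.04227663e+00,  3.08942003e-01,  1.63503388e+00, -2.14121955e-05,
        1.19969718e+00, -6.97017193e-02]), 'qd': array([ 0.00054961, -0.00144591, -0.00439907, -0.00062856, -0.00023143,
       -0.00048949]), 'tau': array([ 3.08531362e-04, -4.16411769e+01, -2.77642697e+01,  3.59391083e-05,
        3.98284028e-03,  1.57249019e-05]), 'eef_pos': array([276.46629029, 559.71096034, 230.15900988]), 'tool_rot': array([[-8.96580013e-01,  4.42880588e-01, -1.03182257e-03],
       [ 4.42881773e-01,  8.96578202e-01, -1.80660305e-03],
       [ 1.25000207e-04, -2.07673959e-03, -9.99997836e-01]]), 'contact_force': array([0.6590552 , 0.38164697, 0.7452321 ]), 'ft_torque': array([-0.05559907, -0.02643076, -0.00986784]), 'gripper_force': 0.0, 'gripper_width': 85.04232038763345}
```

View pics/top0.png

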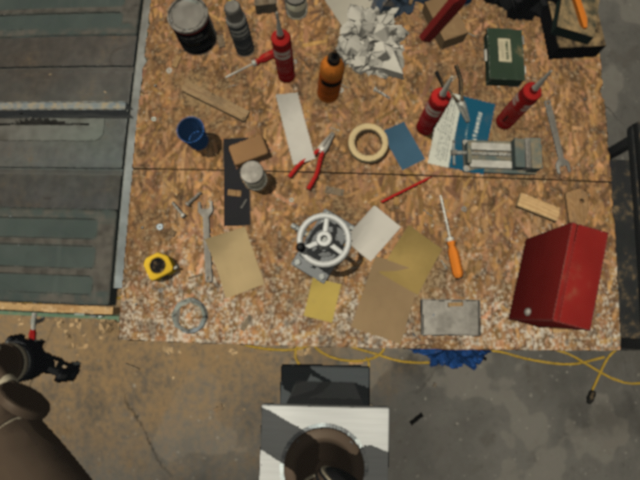

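View pics/scene0.png

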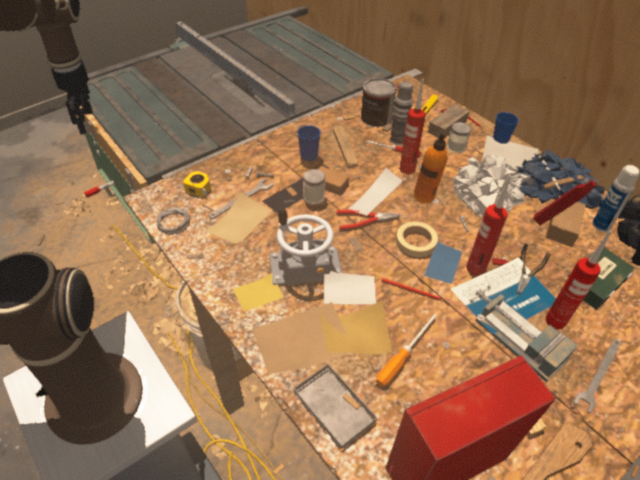

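Top view: wheel at about (324,240), crank near (299,246). Scene view: wheel at (305,235), crank near (283,215). I'll crop both.

```bash
python3 - <<'E'
import cv2,numpy as np
a=cv2.imread("pics/top0.png")[195:300,265:385];b=cv2.imread("pics/scene0.png")[185:305,245:365]
a=cv2.resize(a,(400,350),interpolation=2);b=cv2.resize(b,(400,400),interpolation=2)
c=np.zeros((400,800,3),np.uint8);c[:350,:400]=a;c[:,400:]=b;cv2.imwrite("pics/c1.png",c)
E
```

```text
(no output)
```

View pics/c1.png

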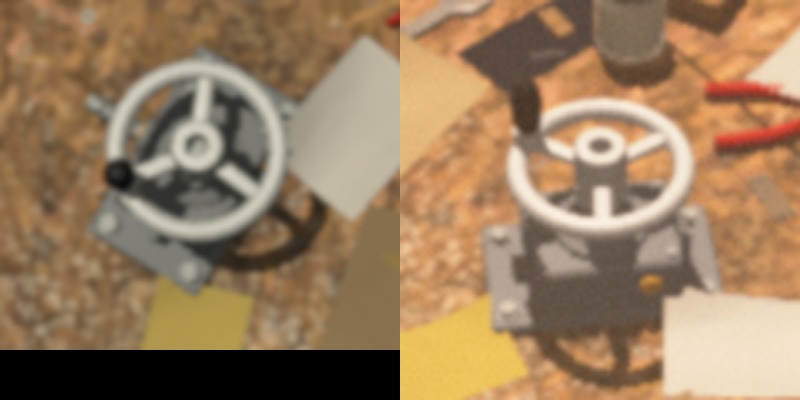

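The crop shows hub top at about (198,146) and crank top at (120,174). The foot's short edge runs (92,225)-(195,292), and the screw stub leaves to the upper left, which is +y.

```bash
python3 - <<'E'
from h import *
f=r.grab_frame("top");g=r.grab_frame("scene")
T=lambda u,v:(265+u*.3,195+v*.3); S=lambda u,v:(245+(u-400)*.3,185+v*.3)
def tri(a,b):
    (o,d),(p,e)=ray(f,*a),ray(g,*b);d/=np.linalg.norm(d);e/=np.linalg.norm(e)
    s=np.linalg.lstsq(np.c_[d,-e],p-o,rcond=None)[0];A=o+s[0]*d;B=p+s[1]*e;return (A+B)/2,np.linalg.norm(A-B)
print("hub tri",tri(T(198,146),S(600,146)));h=onz(f,*T(198,146),135);h2=onz(g,*S(600,146),135);print(h,h2)
c=onz(f,*T(120,174),167);c2=onz(g,*S(526,90),167);print("crank",c,c2)
P=[onz(f,*T(*k),10)[:2] for k in((92,225),(195,292),(295,105),(203,48))];print(P)
print("foot centre",np.mean(P,0));y=P[0]-P[1];print("xaxis",np.arctan2(y[1],y[0])-np.pi/2, np.linalg.norm(y))
for k in(2,):
  x=P[k]-P[1];print(np.arctan2(x[1],x[0]),np.linalg.norm(x))
d=c-h;print("crank ang",np.arctan2(d[1],d[0]),np.hypot(*d[:2]))
d=c2-h2;print("crank ang",np.arctan2(d[1],d[0]),np.hypot(*d[:2]))
for n,u in(("jar",(253,188)),("wr1",(206,210)),("wr2",(207,275))):print(n,onz(f,*u,0))
E
```

```text
hub tri (array([553.43428474,  12.96556186, 131.42396095]), np.float64(2.707392759273152))
[551.71918144  13.61154459 135.        ] [552.61458856   9.66437317 135.        ]
crank [526.64408824  65.61247857 167.        ] [526.21135619  57.07120229 167.        ]
[array([506.77846393,  93.91792816]), array([457.47908087,  13.68418987]), array([603.96853458, -60.19186144]), array([647.24264181,  12.23232682])]
foot centre [553.8671803   14.91064585]
xaxis -0.5509746545277225 94.16943204697965
-0.46708941584790525 164.06349686511373
crank ang 2.020106592013196 57.73090536463246
crank ang 2.0789597485586246 54.26359854476286
jar [702.28458725 206.15426803   0.        ]
wr1 [640.17108523 327.38732564   0.        ]
wr2 [469.63590783 314.40823988   0.        ]
```

Gear x axis is about -0.52 rad and the crank is at about 2.03. The slot meets the pin at about 2.62, so I turn it about 0.6 rad counter-clockwise. I'll bring the closed fingertip to the crank's far side.

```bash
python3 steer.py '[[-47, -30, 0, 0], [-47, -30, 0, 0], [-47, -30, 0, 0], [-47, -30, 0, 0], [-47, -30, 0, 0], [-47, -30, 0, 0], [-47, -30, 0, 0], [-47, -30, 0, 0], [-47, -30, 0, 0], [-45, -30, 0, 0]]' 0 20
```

```text
refused: ROWS must be rows with the three-number parts in brackets of their own. Nothing was moved.
```

I used the wrong layout. The manual says rows with the three-number parts in brackets of their own; once more.

```bash
python3 steer.py '[[[-47, -30, 0], 0], [[-47, -30, 0], 0], [[-47, -30, 0], 0], [[-47, -30, 0], 0], [[-47, -30, 0], 0], [[-47, -30, 0], 0], [[-47, -30, 0], 0], [[-47, -30, 0], 0], [[-47, -30, 0], 0], [[-45, -30, 0], 0]]' 0 20; python3 steer.py '[[[0, 0, 0], 0.175], [[0, 0, 0], 0.175], [[0, 0, 0], 0]]'
```

```text
t: 1.45
eef_pos: [564.3, 82.4, 231.2]
tool_rot: [[-0.896, 0.443, 0.0], [0.443, 0.896, 0.0], [-0.0, 0.0, -1.0]]
contact_force: [-0.3, 0.2, -0.0]
gripper_width: -0.1
gripper_force: 0.0
t: 1.82
eef_pos: [563.4, 83.8, 231.0]
tool_rot: [[-0.691, 0.722, -0.001], [0.722, 0.691, 0.0], [0.0, -0.0, -1.0]]
contact_force: [-0.8, -0.7, 0.2]
gripper_width: 0.0
gripper_force: 0.0
```

```bash
python3 steer.py '[[[6, 0, 30], 0], [[5, 0, 30], 0], [[0, 0, 20], 0], [[0, 0, 14], 0], [[0, 0, 0], 0]]'; python3 - <<'E'
from h import *
f=r.grab_frame("top");g=r.grab_frame("scene")
a=f["image"][190:290,260:380,::-1];b=g["image"][155:285,235:365,::-1]
cv2.imwrite("pics/c2.png",np.hstack([cv2.resize(a,(400,400),interpolation=2),cv2.resize(b,(400,400),interpolation=2)]))
E
```

```text
t: 2.45
eef_pos: [555.1, 92.1, 136.2]
tool_rot: [[-0.691, 0.722, -0.002], [0.722, 0.691, -0.0], [0.002, -0.002, -1.0]]
contact_force: [0.1, 0.1, 0.2]
gripper_width: -0.3
gripper_force: 0.0
```

View pics/c2.png

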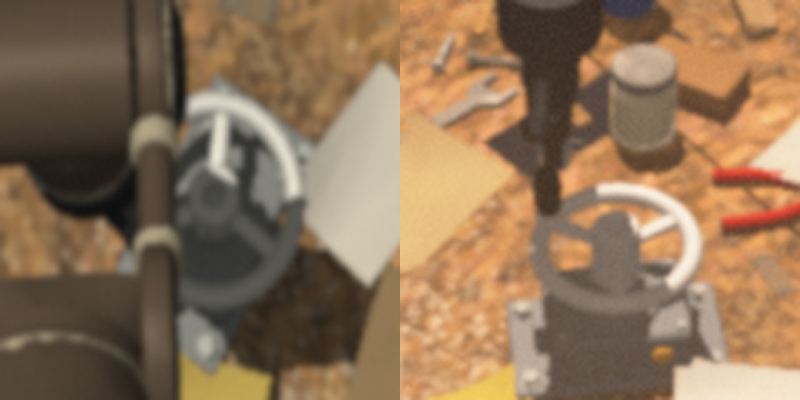

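The scene view (right half) shows the closed fingers just behind the crank, at about (548,150), with the wheel not yet moved. I push slowly along -y.

```bash
for i in 1; do python3 steer.py '[[[0, -5, 0], 0], [[0, -5, 0], 0], [[0, -5, 0], 0], [[0, -5, 0], 0], [[0, -5, 0], 0], [[0, -4, 0], 0], [[0, -4, 0], 0]]'; done;  python3 - <<'E'
from h import *
g=r.grab_frame("scene")
cv2.imwrite("pics/c3.png",cv2.resize(g["image"][155:285,235:365,::-1],(400,400),interpolation=2))
E
```

```text
t: 3.42
eef_pos: [531.9, 69.1, 137.2]
tool_rot: [[-0.69, 0.723, -0.0], [0.723, 0.69, -0.0], [-0.0, -0.0, -1.0]]
contact_force: [0.6, 1.3, 0.7]
gripper_width: -0.3
gripper_force: 0.2
```

View pics/c3.png

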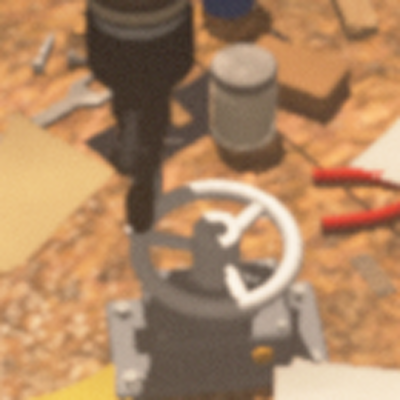

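The crank has turned partway: it sits in front of the fingertip, and a spoke has moved to (245,280). I carry on.

```bash
python3 steer.py '[[[0, -4, 0], 0], [[0, -4, 0], 0], [[0, -3, 0], 0]]';python3 steer.py '[[[0, -3, 0], 0], [[0, -3, 0], 0]]'
```

```text
t: 3.85
eef_pos: [523.8, 61.4, 137.2]
tool_rot: [[-0.69, 0.723, -0.0], [0.723, 0.69, -0.0], [0.0, -0.0, -1.0]]
contact_force: [-0.8, -0.6, -0.5]
gripper_width: 0.1
gripper_force: 0.0
t: 4.1
eef_pos: [519.8, 57.4, 137.3]
tool_rot: [[-0.69, 0.723, 0.0], [0.723, 0.69, 0.0], [-0.0, 0.0, -1.0]]
contact_force: [0.5, -0.1, 0.3]
gripper_width: -0.3
gripper_force: 0.3
```

```bash
python3 - <<'E'
from h import *
g=r.grab_frame("scene")
cv2.imwrite("pics/c4.png",cv2.resize(g["image"][155:285,235:365,::-1],(500,500),interpolation=2))
print(r.observe()["contact_force"])
E
```

```text
[0.03671852 0.43824607 0.1825117 ]
```

View pics/c4.png

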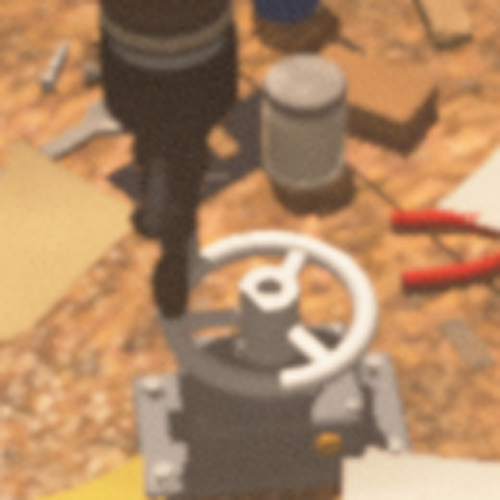

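The crank is still in front of the fingertip, at about (172,285), and the wheel is still riding high. I continue in small steps, watching for the stop.

```bash
python3 steer.py '[[[0, -2, 0], 0], [[0, -2, 0], 0]]';python3 steer.py '[[[0, -2, 0], 0], [[0, -1, 0], 0]]';python3 steer.py '[[[0, -1, 0], 0], [[0, -1, 0], 0]]'
```

```text
t: 4.4
eef_pos: [517.6, 54.8, 137.6]
tool_rot: [[-0.69, 0.723, 0.002], [0.723, 0.69, 0.0], [-0.001, 0.001, -1.0]]
contact_force: [1.7, -0.4, -0.3]
gripper_width: -0.2
gripper_force: 0.9
t: 4.65
eef_pos: [516.3, 52.9, 137.9]
tool_rot: [[-0.69, 0.724, 0.004], [0.724, 0.69, 0.001], [-0.002, 0.003, -1.0]]
contact_force: [5.2, 1.6, -0.9]
gripper_width: 0.2
gripper_force: 2.2
t: 4.9
eef_pos: [515.8, 51.9, 138.1]
tool_rot: [[-0.69, 0.724, 0.006], [0.724, 0.69, 0.001], [-0.003, 0.005, -1.0]]
contact_force: [6.6, 2.7, -2.4]
gripper_width: -0.2
gripper_force: 3.3
```

Force has risen to about 7 N with no further motion, so the slot seems to have hit the pin. I back off, lift and check.

```bash
python3 steer.py '[[[0, 10, 0], 0], [[0, 20, 0], 0], [[0, 0, -30], 0], [[0, 0, -40], 0], [[0, 50, -30], 0], [[0, 50, 0], 0], [[0, 50, 0], 0], [[0, 0, 0], 0]]'; python3 - <<'E'
from h import *
f=r.grab_frame("top");g=r.grab_frame("scene")
cv2.imwrite("pics/c5.png",np.hstack([cv2.resize(f["image"][195:300,265:385,::-1],(400,350),interpolation=2),cv2.resize(g["image"][185:290,245:365,::-1],(400,350),interpolation=2)]))
E
```

```text
t: 5.9
eef_pos: [644.8, 178.7, 235.8]
tool_rot: [[-0.693, 0.721, -0.001], [0.721, 0.693, 0.0], [0.001, -0.001, -1.0]]
contact_force: [0.5, -0.1, -0.7]
gripper_width: 0.4
gripper_force: 0.0
```

View pics/c5.png

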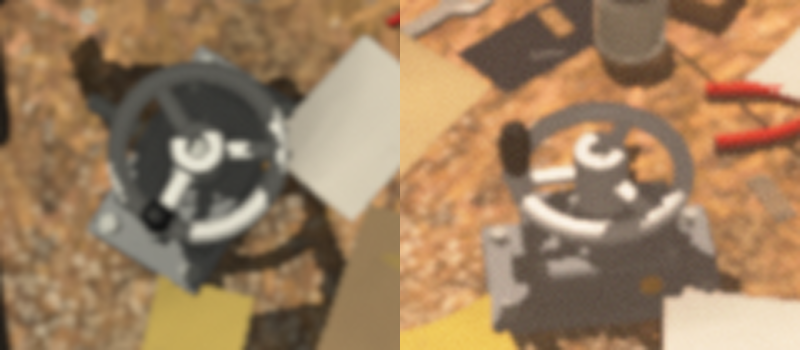

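Wheel has dropped: hub top in the scene view went from y=146 to about 151. The crank in the top view is now at (157,215), in line with the foot's long side. Now I move above the hub.

```bash
python3 - <<'E'
from h import *
f=r.grab_frame("top")
T=lambda u,v:(265+u*.3,195+v*.3)
h=onz(f,*T(198,149),132);c=onz(f,*T(157,215),164);d=c-h;print(h,c,np.arctan2(d[1],d[0]),np.hypot(*d[:2]))
E
python3 steer.py '[[[-14, -45, 0], 0], [[-14, -45, 0], 0], [[-14, -45, 0], 0], [[-14, -45, 0], 0], [[0, -2, 0], 0], [[0, 0, 0], 0]]'; python3 steer.py '[[[0, 0, 30], 0], [[0, 0, 30], 0], [[0, 0, 25], 0], [[0, 0, 10], 0], [[0, 0, 0], 0]]'
```

```text
[550.04296469  13.57284676 132.        ] [499.79179593  39.9389228  164.        ] 2.658391973212889 56.748127089807944
t: 6.8
eef_pos: [550.0, 9.1, 237.7]
tool_rot: [[-0.689, 0.725, 0.001], [0.725, 0.689, 0.0], [-0.0, 0.001, -1.0]]
contact_force: [-0.1, 0.1, 0.0]
gripper_width: -0.2
gripper_force: 0.0
t: 7.42
eef_pos: [550.3, 10.1, 141.8]
tool_rot: [[-0.691, 0.723, -0.001], [0.723, 0.691, 0.0], [0.001, -0.001, -1.0]]
contact_force: [-0.5, -0.1, 0.7]
gripper_width: -0.2
gripper_force: 0.0
```

```bash
python3 steer.py '[[[1, 2, 3], 0], [[0, 0, 3], 0], [[0, 0, 2], 0], [[0, 0, 2], 0]]'; python3 steer.py '[[[0, 0, 2], 0], [[0, 0, 2], 0]]';python3 steer.py '[[[0, 0, 2], 0], [[0, 0, 1], 0]]'
```

```text
t: 7.92
eef_pos: [551.4, 11.5, 132.4]
tool_rot: [[-0.69, 0.724, 0.0], [0.724, 0.69, -0.0], [-0.0, 0.0, -1.0]]
contact_force: [-0.6, -0.1, 1.2]
gripper_width: -0.2
gripper_force: 0.0
t: 8.18
eef_pos: [551.6, 11.4, 129.4]
tool_rot: [[-0.69, 0.724, 0.001], [0.724, 0.69, -0.0], [-0.0, 0.0, -1.0]]
contact_force: [-2.6, -0.5, 5.6]
gripper_width: -0.1
gripper_force: 3.1
t: 8.43
eef_pos: [551.6, 11.4, 126.4]
tool_rot: [[-0.69, 0.724, 0.001], [0.724, 0.69, -0.0], [-0.0, 0.0, -1.0]]
contact_force: [-2.6, -1.0, 5.3]
gripper_width: -0.1
gripper_force: 2.9
```

```bash
python3 steer.py '[[[0, 0, 1], 0], [[0, 0, 1], 0]]';python3 steer.py '[[[0, 0, 1], 0], [[0, 0, 1], 0]]'; python3 steer.py '[[[0, 0, 1], 0], [[0, 0, 0], 0]]'
```

```text
t: 8.68
eef_pos: [551.6, 11.5, 124.7]
tool_rot: [[-0.69, 0.724, 0.0], [0.724, 0.69, -0.0], [-0.0, 0.0, -1.0]]
contact_force: [-3.7, 0.1, 10.2]
gripper_width: 0.1
gripper_force: 5.6
t: 8.93
eef_pos: [551.8, 11.4, 124.6]
tool_rot: [[-0.69, 0.723, 0.0], [0.723, 0.69, -0.0], [-0.0, -0.0, -1.0]]
contact_force: [-6.7, -0.2, 20.2]
gripper_width: -0.3
gripper_force: 10.3
t: 9.18
eef_pos: [551.9, 11.4, 124.6]
tool_rot: [[-0.69, 0.723, 0.0], [0.723, 0.69, -0.0], [-0.0, 0.0, -1.0]]
contact_force: [-8.0, 0.7, 22.2]
gripper_width: -0.2
gripper_force: 10.8
```

Hard stop at z = 124.6 with 22 N. That matches home, where the hub top is at 125. I retreat and check.

```bash
python3 steer.py '[[[0, 0, -10], 0], [[0, 0, -30], 0], [[0, 0, -40], 0], [[0, 0, -30], 0], [[0, 50, 0], 0], [[0, 50, 0], 0], [[0, 50, 0], 0], [[0, 0, 0], 0]]'; python3 - <<'E'
from h import *
f=r.grab_frame("top");g=r.grab_frame("scene")
cv2.imwrite("pics/c6.png",np.hstack([cv2.resize(f["image"][195:300,265:385,::-1],(400,350),interpolation=2),cv2.resize(g["image"][185:290,245:365,::-1],(400,350),interpolation=2)]))
E
```

```text
t: 10.18
eef_pos: [661.4, 117.5, 229.1]
tool_rot: [[-0.692, 0.722, 0.0], [0.722, 0.692, 0.001], [0.0, 0.001, -1.0]]
contact_force: [-0.4, -0.4, -0.1]
gripper_width: 0.1
gripper_force: 0.0
```

View pics/c6.png

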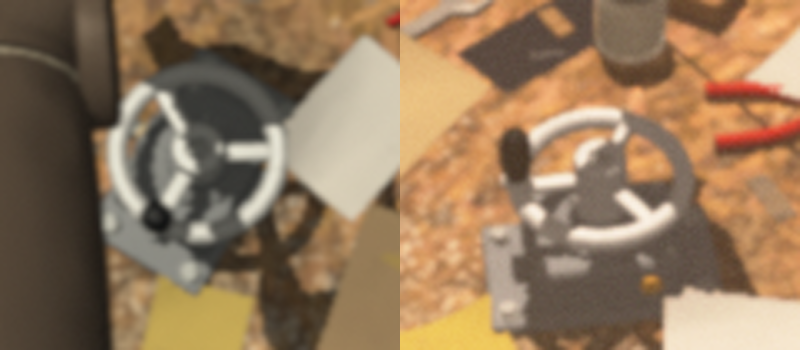

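The wheel is level and lower: the rim's top edge in the scene view went from about 102 to 108. The crank is in line with the pin and the robot is clear. I hand in.

```bash
python3 -c "
from rig import r
print(r.finish_job())"
```

```text
the job is handed in; nothing more can be done
None
```

I turned the handwheel until its slot dropped over the pin, pressed it down to a hard stop at the home height (hub top about 125 mm), and handed the job in with the arm clear after about 10 s; the hand-in returned no verdict.

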